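Hang the propeller blade and show its dot to the bench camera by mirror

TASK

Take the red tin propeller blade out of its rack, hang it by its hole on the brass peg with the white dot facing out towards the peg's free end, and let go of it. Then turn the spring-loaded mirror by the brass tab on its top until the bench camera would see the white dot in the middle of the mirror, and finish while still holding the mirror at that angle, because it springs back when released. Leave the clown, the burnisher and the spare hub where they are.

Things in the scene. Friction and masses are not known exactly. Their poses are not given: they have to be found in the camera images.
- blade: Loose red tin plate 6 mm thick (x), 120 mm tall (z), 60 g: 28 mm wide (y) up to 75 mm, above that a head 36 mm wide with a 16 mm through hole along x. Origin mid lower edge; +x is the dotted side. Starts upright in the rack, head up, lower edge 12 mm above the table, dotted side facing ahead and right (15 to 75 degrees right of straight ahead). Grip the head across its 36 mm width from above.
- hole (a point): Centre of the blade's hole, 90 mm above its lower edge and 30 mm below its top.
- dot (a point): Centre of the white dot (18 mm, in a dark blue ring) on the blade's +x face, 42 mm above its lower edge, 48 mm below the hole's centre.
- rack: Fixed wooden rack 70 x 70 x 38 mm; the slot (9 mm wide along x, 34 mm along y, floor 12 mm up, 26 mm deep) holds the blade. Origin under its centre.
- peg_stand: Fixed steel hanging stand: base 90 x 90 x 12 mm, upright post 16 x 22 mm, 172 mm tall, centred over the origin (on the table). A round brass peg, 8 mm in diameter, sticks out of the post to -x and rises slightly to its tip. The peg points roughly to the robot's right, towards the mirror.
- peg_root (a point): Point on the peg's axis where it leaves the post, 160 mm above the table.
- peg_tip (a point): Free end of the peg on its axis, 77 mm out from the root, 167.5 mm above the table. Nothing holds the blade on but the peg itself; hung, the hole's upper edge rests on it.
- bar: Fixed dark steel bar 260 x 64 x 12 mm carrying the mirror and the bench camera. Origin on the table under the mirror's turning axis, which is vertical; +x points to the camera (a black 50 x 44 x 44 mm box on a post, 132 mm high at its top, 150 to 200 mm out).
- lens (a point): Front of the bench camera's lens, 110 mm above the table, 140 mm from the mirror's axis; it looks straight at the mirror.
- mirror: Swivel mirror, vertical axis; origin on the axis at table level, x the way it faces. At rest it faces the lens; it turns counter-clockwise from above up to 1.4 rad. Spring back: 0.03 N m plus 0.06 per rad. Glass 56 x 52 mm, centre 111 mm above the table, face on the axis. The dot is in its middle when, seen from above, it faces halfway between lens and hung dot as seen from the axis.
- tab (a point): On the axis, 168 mm above the table, in the brass tab on the mirror's top, which turns with it: 10 mm thick (the mirror's x), 34 mm wide (its y), from 141 to 183 mm above the table. Grip it from above across its thickness and twist.
- sightline: Yellow sight pointer under the mirror: a needle reaching 66 mm from the axis, 36 mm above the table, geared to turn twice as far as the mirror, so it shows where the camera's line of sight goes after the mirror (at rest, back to the lens). Seen from above it points at the dot when the dot is in the mirror's middle. Origin on the axis, 110 mm above the table; x along the needle.
- clown: Loose cream tin clown, 44 mm base, 88 mm tall, origin under its base. Bystander.
- burnisher: Loose burnishing tool, 150 mm long along x, walnut handle 18 mm wide. Origin under it, near the steel end of the handle. Bystander.
- spare_hub: Loose red tin hub, a ring 44 mm across and 12 mm tall lying flat. Bystander.
- rocket_clamp: Fixed small steel screw clamp with a silver tin rocket 160 mm long lying in it along y, 105 mm high at its fin. Origin under the clamp.
Mind the look-alikes: they are no part of the job. There is more than one size of the blade; the one meant has the size given above. Leave any pink look-alike of the peg_stand alone.

How it is judged:
By the outcome, as a careful person would: the job done as asked, in the order asked, and still so for the second after the job is handed in, while the arm keeps its last pose, push and grip.
It also fails if it takes over 51 s, if anything falls off the work surface, if the arm or the gripper's body presses on something with over 40 N, if the wrist force passes 120 N, or if a joint passes its speed limit or range.

ROBOT

A 6-joint arm with a two-finger parallel gripper is mounted at the origin on the work surface. World frame = base frame: x ahead of the robot, y to its left, z up, the work surface at z = 0. Lengths are in mm, angles in degrees, forces in N, time in s.
With the tool pointing down it reaches from about 350 to 850 mm from the base axis. Payload 8.1 kg.
Tool frame: the origin (TCP) lies midway between the tips of the shut fingers; the grasp point (between the pads) lies 19 mm behind it (hold_point_z is the distance from the TCP to the grasp point, in mm); z points along the fingers, y is the direction in which the jaws open and shut (so a half turn about z gives the same grasp; the last joint's range is limited). The gripper opens to 85 mm and grips with 20 to 120 N. Pads are 22 mm wide; open, the fingers measure 114 mm over their backs; the gripper's body (76 mm by 85 mm) begins 54 mm behind the grasp point. The pads swing forward as they close: fully open they stand 13 mm farther back than shut.
Start: joints at [-69.752, 7.471, 85.268, -0, 87.261, -4.893], TCP at [254.932, -543.153, 231.292] pointing down, gripper open.
Joint ranges: [-169.43, 169.43], [-51.17, 129.36], [1.28, 143.12], [-76.62, 256.62], [0, 156.53], [-152.29, 152.29]. Speed limits (degrees/s): [136.94, 136.94, 159.86, 180, 180, 180].

INTERFACE

Orientations are given as [roll, pitch, yaw] about the fixed x, y, z axes, in that order (R = Rz(yaw) Ry(pitch) Rx(roll)).
In Python, from bench import sense, snapshot, camera_params, hand_in, hold_point_z gives the robot as it stands.
- The arm moves only by the tool servo_tool, never from a script. Its argument "motion" is a list of rows, each a list of 7 numbers: the finger opening in mm, from 0 to 85.4, then the shift along the tool's x, y, z in mm, then the turn, a rotation vector about the tool's x, y, z in rad. A call has 1 to 10 rows; each row shifts and turns the pose as measured when the row begins, along the tool's axes as they then stand; what a row does not reach is not made up. A row lasts 1/10 s, in which the tool goes at most 50 mm and 8.59 degrees, less where a joint would pass 70% of its speed; a pose out of reach is approached as far as the arm can. A call with a gripper value outside its range is refused whole. The fingers move at their own pace and stop on an object; "force" is the grip in N (left out, the last holds). Time passes only in rows, so rows that do not move let the fingers close. It gives the time, the measured TCP pose, the force and the opening at its end, in the units of the state.
- sense(): the state, without advancing time (a new reading comes with each control period).
- snapshot(name): name is "side" or "top" or "wrist"; returns the picture (420x560x3 uint8, blue, green, red); there is no depth.
- camera_params(name): a dict with "fx", "fy", "cx", "cy" (pixels), "D" ([k1, k2, p1, p2, k3] as OpenCV has them; the pictures are not rectified), "R" (3x3) and "t" (3): a world point X has camera coordinates R X + t; the wrist camera has in their place "tool_from_camera" (4x4, takes a point from camera to tool coordinates, whose origin is the TCP and whose axes are the flange's). Camera axes: x right, y down, z forward; pixel columns grow to the right and rows downward; lengths in mm; the calibration is good to about 2 mm. A picture is of the moment at which its call begins: read the wrist's pose just before it. camera_params takes no time and is no camera call.
- hand_in(): hands the job in, once; it reports no verdict.
The state is a dict: "time": time; "joint_pos": joint angles; "qd": joint speeds; "joint_efforts": joint torques, N m; "tool_pos": TCP position; "tcp_rot": TCP orientation; "ft_force": force on the tool from outside, world axes, zero at the start; "wrist_torque": the same for the moment, N m; "finger_gap": finger opening in mm.
Only numpy, scipy, OpenCV 4.12 (cv2) and the standard library are available. Lean on these libraries where they do the work, as an engineer would, in place of code of your own. Each camera call takes 0.05 s, during which the arm holds its last target. There are 200 camera calls.

## Working session

There is one attempt and no reset: what is moved stays moved. The work goes in short steps, Python scripts to look and compute and a tool call to move; the robot and the scene stay as the last step left them, time stands still between calls to the robot, and variables do not carry over. Pictures are saved under pics/ and viewed, about 8 in all and at most 12, crops included, and the job is handed in when it is done.

Besides the shell and the picture viewer there is one more tool, called by a JSON object that holds its "name" and its "arguments". servo_tool: Moves the arm, as the interface text tells. Its arguments: {"type":"object","properties":{"motion":{"type":"array"},"force":{"type":"number"}},"required":["motion"]}

```bash
ls; mkdir -p pics; python3 - <<'E'
from bench import *
import cv2,numpy as np
for n in("side","top"):
    cv2.imwrite(f"pics/{n}0.png",cv2.resize(snapshot(n),(784,588)))
    p=camera_params(n);R=np.array(p["R"]);print(n,p["fx"],p["D"],-R.T@np.array(p["t"]),R[2])
print(sense(),hold_point_z,camera_params("wrist"))
E
```

```text
pics
side 523.0166935312 [0.02068249 0.         0.         0.         0.        ] [435.76239831 955.0424363  823.93392166] [ 0.0836995  -0.80561463 -0.58649763]
top 398.21936255306326 [-0.04353288  0.          0.          0.          0.        ] [ 414.72870678   -6.28253352 1014.76508567] [ 0.12822773  0.02792601 -0.9913515 ]
{'time': 0.1, 'joint_pos': array([-6.97526743e+01,  7.51264671e+00,  8.53229206e+01, -9.16327453e-05,
        8.72613330e+01, -4.89174709e+00]), 'qd': array([ 0.05635515, -0.11582701, -0.23126702, -0.01319154,  0.08360926,
        0.07579879]), 'joint_efforts': array([ 2.89569194e-03, -5.70952427e+01, -5.01941013e+01, -3.25351675e-05,
        8.11773527e-03, -1.00432956e-04]), 'tool_pos': array([ 254.7508173 , -542.68770649,  230.33101889]), 'tcp_rot': array([-1.79903445e+02, -8.17183560e-03,  2.51390704e+01]), 'ft_force': array([-0.27328409, -0.53252487,  0.46101799]), 'wrist_torque': array([ 0.04978419,  0.02605264, -0.00722508]), 'finger_gap': 85.92331105468062} 18.700000000000003 {'fx': 347.21205335826534, 'fy': 347.21205335826534, 'cx': 282.4706199556364, 'cy': 206.1641727107568, 'D': array([-0.02053427,  0.        ,  0.        ,  0.        ,  0.        ]), 'tool_from_camera': array([[ 2.94196363e-04, -9.62919307e-01, -2.69789401e-01,
         6.88085574e+01],
       [ 9.99999759e-01,  4.52756160e-04, -5.25488975e-04,
        -9.56364382e-01],
       [ 6.28152293e-04, -2.69789181e-01,  9.62919209e-01,
        -1.42918798e+02],
       [ 0.00000000e+00,  0.00000000e+00,  0.00000000e+00,
         1.00000000e+00]])}
```

View pics/top0.png

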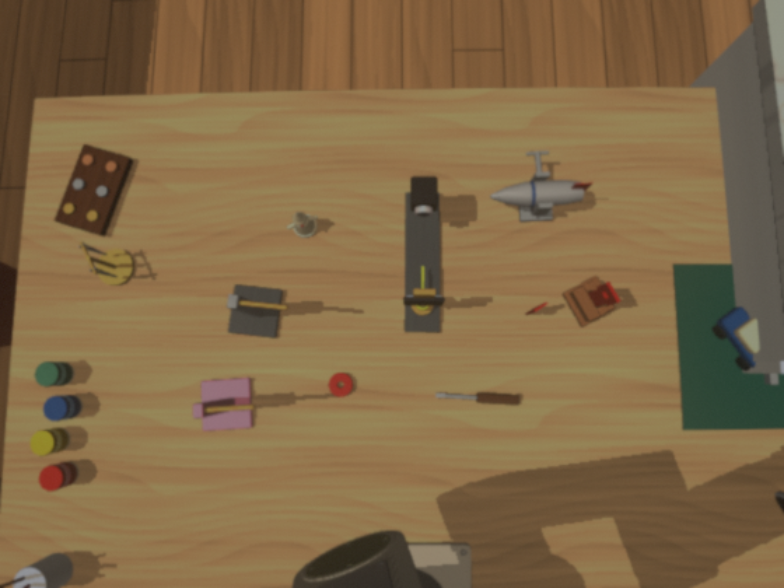

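View pics/side0.png

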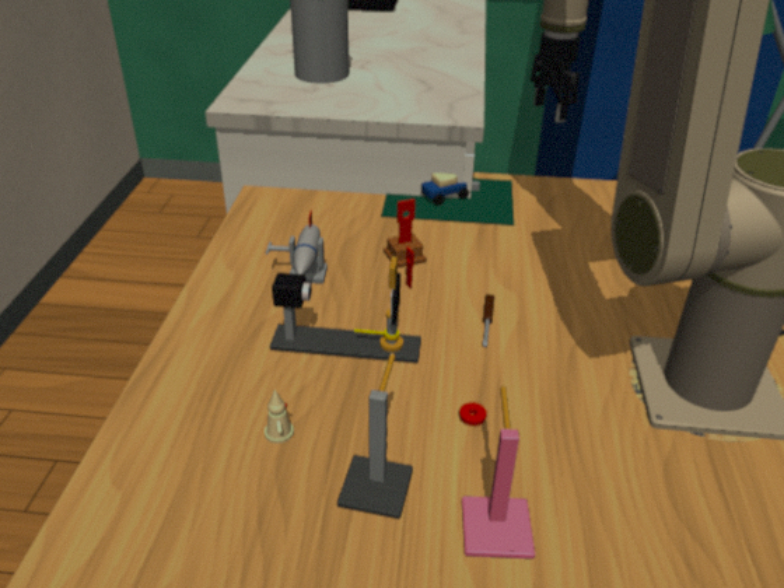

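The top view shows the rack with the blade at (600,297), the grey peg stand with its post top at (234,300) and tip at (285,307), the mirror tab at (424,295) and the lens at (424,210). The pink stand and a small red blade at (538,308) are look-alikes.

```bash
cat > h.py <<'E'
from bench import *
import cv2,numpy as np
from scipy.spatial.transform import Rotation as Ro
def cam(n,s=None):
    p=camera_params(n);K=np.array([[p["fx"],0,p["cx"]],[0,p["fy"],p["cy"]],[0,0,1]])
    if n!="wrist": return K,p["D"],np.array(p["R"]),np.array(p["t"])
    s=s or sense()
    T=np.eye(4);T[:3,:3]=Ro.from_euler("xyz",s["tcp_rot"],degrees=True).as_matrix();T[:3,3]=s["tool_pos"]
    W=np.linalg.inv(T@p["tool_from_camera"]);return K,p["D"],W[:3,:3],W[:3,3]
def ray(c,uv):
    K,D,R,t=c;q=cv2.undistortPoints(np.array([[uv]],float),K,D)[0,0]
    return -R.T@t,R.T@np.array([q[0],q[1],1])
def atz(c,uv,z):
    o,d=ray(c,uv);return (o+d*(z-o[2])/d[2])[:3]
def proj(c,X):
    return cv2.projectPoints(np.array(X,float).reshape(-1,3),cv2.Rodrigues(c[2])[0],c[3],c[0],np.array(c[1]))[0].reshape(-1,2)
def tri(*cu):
    A=0;b=0
    for c,uv in cu:
        o,d=ray(c,uv);d/=np.linalg.norm(d);M=np.eye(3)-np.outer(d,d);A=A+M;b=b+M@o
    return np.linalg.solve(A,b)
def rel(s,pos,rpy):
    "tool-axis shift (mm) and rotvec from measured pose s to target"
    R=Ro.from_euler("xyz",s["tcp_rot"],degrees=True)
    return R.inv().apply(np.array(pos)-s["tool_pos"]),(R.inv()*Ro.from_euler("xyz",rpy,degrees=True)).as_rotvec()
E
python3 - <<'E'
from h import *
np.set_printoptions(precision=1,suppress=True)
c=cam("top")
for n,u,z in [("rack",(592,301),38),("head",(610,292),132),("head",(603,296),90),("post",(234,300),172),("tip",(285,307),167.5),("tab",(424,295),168),("ptr end",(423,268),36),("axis",(423,310),20),("lens",(424,210),110),("smallb",(538,308),0)]:
    print(n,atz(c,np.array(u)/1.4,z))
s=cam("side")
print("head",tri((c,(610/1.4,290/1.4)),(s,(406/1.4,203/1.4))))
print("tip",tri((c,(285/1.4,307/1.4)),(s,(392/1.4,357/1.4))))
print("post",tri((c,(234/1.4,300/1.4)),(s,(378/1.4,395/1.4))))
im=snapshot("top")
a=cv2.resize(im[185:240,365:450],None,fx=7,fy=7,interpolation=cv2.INTER_CUBIC)[:,:595]
b=cv2.resize(snapshot("side")[130:230,250:330],None,fx=3.85,fy=3.85,interpolation=cv2.INTER_CUBIC)
cv2.imwrite("pics/c.png",a)
E
```

```text
rack [ 526.1 -326.3   38. ]
head [ 529.7 -324.8  132. ]
head [ 528.5 -327.9   90. ]
post [514.4 264.4 172. ]
tip [503.8 185.8 167.5]
tab [521.5 -28.  168. ]
ptr end [586.6 -30.   36. ]
axis [513.1 -29.8  20. ]
lens [671.8 -30.6 110. ]
smallb [ 518.  -239.7    0. ]
head [ 531.1 -326.5  127.4]
tip [503.9 186.3 165.1]
post [514.3 265.9 167.1]
```

{"name": "servo_tool", "arguments": {"motion": [[85,43,-10,-9,0,0,0],[85,43,-10,-9,0,0,0],[85,43,-10,-9,0,0,0],[85,43,-10,-9,0,0,0],[85,43,-10,-9,0,0,0],[85,43,-10,-9,0,0,0],[85,43,-10,-9,0,0,0],[85,38,-10,-7,0,0,0],[85,0,0,0,0,0,-0.148],[85,0,0,0,0,0,-0.148]]}}

```text
time: 1.2
tool_pos: [537.1, -317.0, 299.7]
tcp_rot: [-179.6, -0.1, 42.1]
ft_force: [0.1, 0.5, 0.1]
finger_gap: 84.9
```

{"name": "servo_tool", "arguments": {"motion": [[85,0,0,0,0,0,-0.148],[85,0,0,0,0,0,-0.148],[85,0,0,0,0,0,-0.148],[85,0,0,0,0,0,-0.148],[85,0,0,0,0,0,-0.148],[85,0,0,0,0,0,-0.148],[85,0,0,0,0,0,-0.148],[85,0,0,0,0,0,-0.148],[85,0,0,0,0,0,-0.148],[85,0,0,0,0,0,-0.148]]}}

```text
time: 2.2
tool_pos: [537.3, -314.7, 296.2]
tcp_rot: [-180.0, -0.7, 127.9]
ft_force: [-0.4, -0.0, -0.4]
finger_gap: 85.0
```

```bash
python3 - <<'E'
from h import *
s=sense();print(s["time"],s["tool_pos"],s["tcp_rot"],s["joint_pos"])
cv2.imwrite("pics/w1.png",cv2.resize(snapshot("wrist"),(784,588)))
E
```

```text
2.2 [ 537.3342688  -314.66161491  296.24688291] [-179.99528413   -0.66978659  127.89158966] [-35.18154598  10.63248824  75.05799242   0.19120684  94.95163687
 -73.05772665]
```

View pics/w1.png

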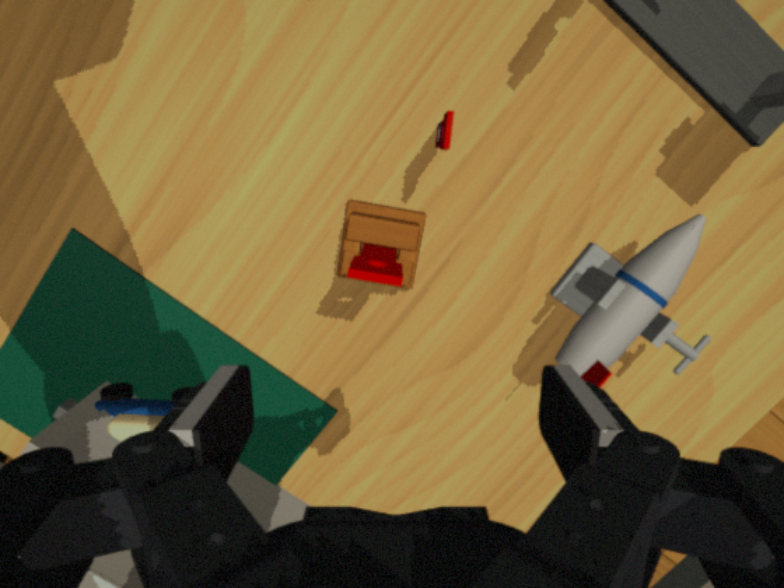

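The picture shows the blade's bright top edge from (348,274) to (404,283) in the rack, with the dark body receding upward behind it.

```bash
python3 - <<'E'
from h import *
np.set_printoptions(precision=1,suppress=True)
# reuse pose of that picture (static)
c=cam("wrist");im=cv2.imread("pics/w1.png")
hsv=cv2.cvtColor(im,cv2.COLOR_BGR2HSV)
m=((hsv[...,0]<6)|(hsv[...,0]>174))&(hsv[...,1]>200)&(hsv[...,2]>140)
m[:, :300]=0;m[:,450:]=0;m[:240]=0;m[310:]=0
r=cv2.minAreaRect(np.argwhere(m)[:,::-1].astype(np.float32));B=cv2.boxPoints(r)
print(r);P=np.array([atz(c,b/1.4,132) for b in B]);print(P,P.mean(0))
for i in range(2):
    d=P[i+1]-P[i];print(np.linalg.norm(d),np.degrees(np.arctan2(d[1],d[0])))
# rack top edges (z=38)
for a,b in [((349,202),(425,212)),((425,212),(412,289)),((341,281),(412,289))]:
    a=atz(c,np.array(a)/1.4,38);b=atz(c,np.array(b)/1.4,38);d=b-a;print(a,b,np.linalg.norm(d),np.degrees(np.arctan2(d[1],d[0])))
E
```

```text
((375.28802490234375, 271.0141906738281), (54.584877014160156, 21.018680572509766), 9.162347793579102)
[[ 517.2 -339.3  132. ]
 [ 510.7 -327.   132. ]
 [ 541.4 -309.9  132. ]
 [ 548.4 -322.   132. ]] [ 529.4 -324.6  132. ]
13.975402613721155 118.1226066652975
35.2097760768783 29.11322647920728
[ 487.2 -311.5   38. ] [ 541.  -279.2   38. ] 62.77807661484286 31.024340218883395
[ 541.  -279.2   38. ] [ 573.9 -336.7   38. ] 66.25997384630209 -60.31068868760371
[ 522.  -368.9   38. ] [ 573.9 -336.7   38. ] 60.97988409675861 31.823503878454716
```

{"name": "servo_tool", "arguments": {"motion": [[85,-6,-13,0,0,0,0],[85,0,0,0,0,0,0.138],[85,0,0,40,0,0,0],[85,0,0,40,0,0,0],[85,0,0,40,0,0,0],[85,0,0,20,0,0,0],[85,0,0,0,0,0,0]]}}

```text
time: 2.95
tool_pos: [530.1, -327.1, 152.5]
tcp_rot: [-180.0, -0.5, 119.0]
ft_force: [-0.3, 0.0, -0.7]
finger_gap: 85.4
```

```bash
python3 - <<'E'
from h import *
s=sense();print(s["time"],rel(s,(531,-327.5,97),(180,0,120)))
im=snapshot("wrist");c=cam("wrist",s)
n=np.array([.5,-.866,0]);y=np.array([.866,.5,0]);o=np.array([531,-327.5,132])
for p in proj(c,[o+sy*18*y+sx*3*n for sy,sx in((-1,-1),(1,-1),(1,1),(-1,1))]): cv2.circle(im,tuple(int(round(v)) for v in p),1,(0,255,0),-1)
cv2.imwrite("pics/w2.png",cv2.resize(im,(784,588)))
E
```

```text
2.95 (array([-1.30846364,  0.61598779, 55.46764886]), array([-0.00069568, -0.00899575, -0.01677639]))
```

View pics/w2.png

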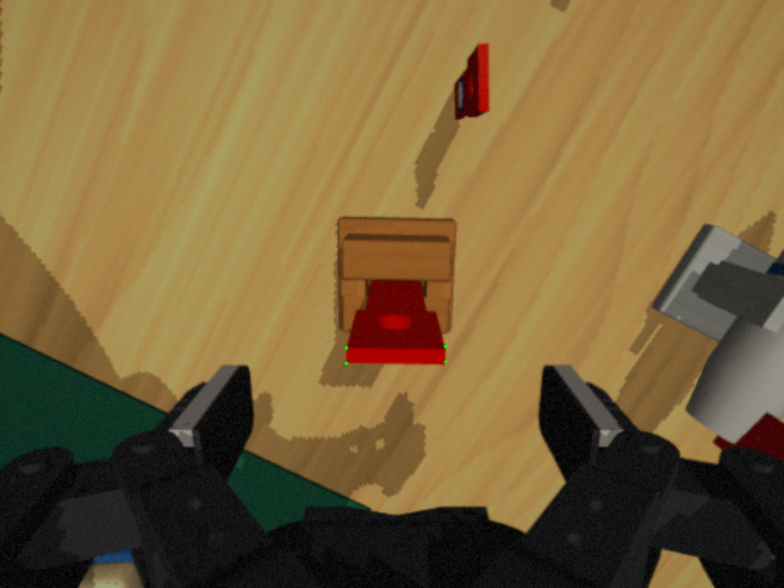

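The predicted top edge, (347,348) to (446,363), matches the blade and its edge is level in the image. I'm descending to grip.

{"name": "servo_tool", "arguments": {"motion": [[85,-1,0,30,0,-0.009,0],[85,0,0,25,0,0,0],[85,0,0,0,0,0,0],[33,0,0,0,0,0,0],[30,0,0,0,0,0,0],[28,0,0,0,0,0,0],[28,0,0,0,0,0,0],[28,0,0,0,0,0,0],[28,0,0,0,0,0,0]], "force": 40}}

```text
time: 3.9
tool_pos: [538.7, -333.7, 114.8]
tcp_rot: [179.5, 1.2, 118.7]
ft_force: [-0.4, 0.2, -0.4]
finger_gap: 34.9
```

```bash
python3 - <<'E'
from h import *
s=sense();print({k:np.round(s[k],2) for k in("time","tool_pos","tcp_rot","finger_gap","ft_force")})
E
```

```text
{'time': np.float64(3.9), 'tool_pos': array([ 538.68, -333.72,  114.77]), 'tcp_rot': array([179.49,   1.2 , 118.67]), 'finger_gap': np.float64(34.93), 'ft_force': array([-0.45,  0.23, -0.39])}
```

{"name": "servo_tool", "arguments": {"motion": [[28,0,0,0,0,0,0]]}}

```text
time: 4.0
tool_pos: [538.7, -333.8, 114.9]
tcp_rot: [179.5, 1.2, 118.7]
ft_force: [-0.1, 0.0, -1.0]
finger_gap: 34.8
```

```bash
python3 - <<'E'
from h import *
s=sense();print({k:np.round(s[k],2) for k in("time","tool_pos","tcp_rot","finger_gap","ft_force","qd","joint_pos","joint_efforts")})
cv2.imwrite("pics/w3.png",snapshot("wrist"))
E
```

```text
{'time': np.float64(4.0), 'tool_pos': array([ 538.69, -333.76,  114.93]), 'tcp_rot': array([179.49,   1.2 , 118.67]), 'finger_gap': np.float64(34.85), 'ft_force': array([-0.1 ,  0.03, -1.02]), 'qd': array([ 0.01, -0.04, -0.05, -0.02,  0.12, -0.01]), 'joint_pos': array([-3.639e+01,  1.591e+01,  8.806e+01, -5.000e-02,  7.472e+01,
       -6.506e+01]), 'joint_efforts': array([-3.000e-02, -6.270e+01, -4.823e+01, -2.000e-02, -2.000e-01,
       -0.000e+00])}
```

View pics/w3.png

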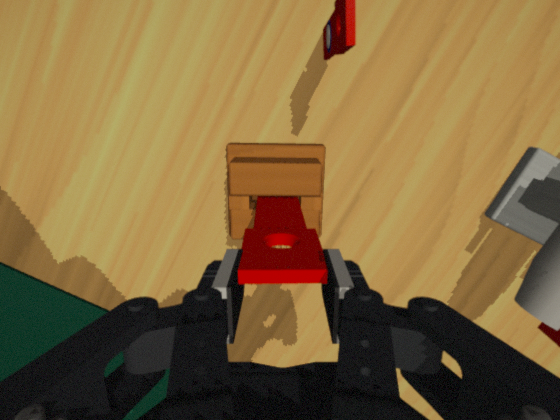

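The grip is off: the tool sits about 10 mm off the blade plane and 18 mm high, with the blade only on the pads' front edges. I'm reopening to correct it.

{"name": "servo_tool", "arguments": {"motion": [[60,0,0,0,0,0,0],[60,0,0,0,0,0,0],[60,0,0,0,0,0,0]]}}

```text
time: 4.35
tool_pos: [538.5, -333.7, 114.6]
tcp_rot: [179.5, 1.2, 118.7]
ft_force: [0.1, 0.3, -0.2]
finger_gap: 60.0
```

```bash
python3 - <<'E'
from h import *
s=sense();print(s["tool_pos"],s["tcp_rot"],s["finger_gap"],rel(s,(531,-328,98),(180,0,119)))
E
```

```text
[ 538.53191253 -333.656721    114.62288429] [179.50394373   1.17577724 118.66971901] 60.01194063968537 (array([ 8.91600685, -4.03684731, 16.40905745]), array([ 0.00859834,  0.02054595, -0.00567542]))
```

{"name": "servo_tool", "arguments": {"motion": [[60,9,-4,0,0.0086,0.0205,0],[60,0,0,0,0,0,0]]}}

```text
time: 4.55
tool_pos: [529.9, -327.0, 114.2]
tcp_rot: [-179.9, -0.1, 118.7]
ft_force: [0.8, -0.2, 0.9]
finger_gap: 59.8
```

{"name": "servo_tool", "arguments": {"motion": [[60,0,0,16,0,0,0],[60,0,0,0,0,0,0]]}}

```text
time: 4.75
tool_pos: [529.7, -326.9, 96.9]
tcp_rot: [-179.9, -0.1, 118.7]
ft_force: [-0.6, 0.5, -0.8]
finger_gap: 60.0
```

```bash
python3 - <<'E'
from h import *
s=sense();print(s["tool_pos"],s["tcp_rot"],s["finger_gap"],rel(s,(531,-328,98),(180,0,119)))
E
```

```text
[ 529.73915016 -326.93401372   96.91687448] [-1.79949989e+02 -1.27166422e-01  1.18676377e+02] 60.017281010468324 (array([-1.53786268,  0.59372443, -1.08706009]), array([-0.00086659, -0.00222193, -0.00564732]))
```

{"name": "servo_tool", "arguments": {"motion": [[60,-1.5,0.5,0,0,0,0],[30,0,0,0,0,0,0],[28,0,0,0,0,0,0],[28,0,0,0,0,0,0],[28,0,0,0,0,0,0],[28,0,0,0,0,0,0]], "force": 50}}

```text
time: 5.35
tool_pos: [530.8, -327.9, 96.2]
tcp_rot: [-179.9, -0.2, 118.7]
ft_force: [0.1, -0.0, -0.1]
finger_gap: 35.0
```

```bash
python3 - <<'E'
from h import *
s=sense();print(s["tool_pos"],s["tcp_rot"],s["finger_gap"],rel(s,(531,-328,98),(180,0,119)))
cv2.imwrite("pics/w4.png",snapshot("wrist")[150:,100:460])
E
```

```text
[ 530.75648699 -327.87538228   96.22757533] [-179.92519851   -0.19012264  118.67713977] 35.003819968593234 (array([-0.22030464,  0.15152735, -1.77336479]), array([-0.00129618, -0.00332194, -0.0056328 ]))
```

View pics/w4.png

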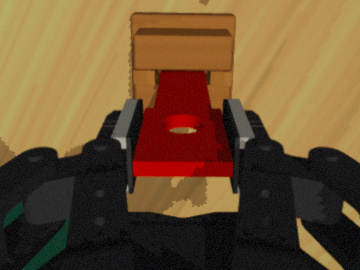

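The blade is now held squarely in the middle of the pads. Next I lift it and carry it over to the peg.

{"name": "servo_tool", "arguments": {"motion": [[28,0,0,-20,0,0,0],[28,0,0,-40,0,0,0],[28,0,0,-45,0,0,0],[28,0,0,-45,0,0,0],[28,0,0,-45,0,0,0],[28,0,0,-15,0,0,0],[28,20,9,0,0,0,0],[28,38,18,0,0,0,0],[28,39,18,0,0,0,0],[28,39,18,0,0,0,0]]}}

```text
time: 6.4
tool_pos: [520.0, -179.6, 312.1]
tcp_rot: [-179.8, -0.2, 118.2]
ft_force: [0.8, 0.1, -0.0]
finger_gap: 35.0
```

```bash
python3 - <<'E'
from h import *
s=sense();print(s["tool_pos"],s["tcp_rot"],s["finger_gap"],rel(s,(498,141,300),(180,0,s["tcp_rot"][2])))
E
```

```text
[ 519.9879208  -179.63172617  312.13406773] [-179.84529348   -0.20455881  118.20442161] 35.00675200096264 (array([292.90886949, 132.19445084,  12.82300391]), array([-2.70013523e-03, -3.57022259e-03,  4.82004995e-06]))
```

{"name": "servo_tool", "arguments": {"motion": [[28,36.5,16.5,0,0,0,0],[28,36.5,16.5,0,0,0,0],[28,36.5,16.5,0,0,0,0],[28,36.5,16.5,0,0,0,0],[28,36.5,16.5,0,0,0,0],[28,36.5,16.5,0,0,0,0],[28,36.5,16.5,0,0,0,0],[28,20,9,0,0,0,0],[28,0,0,0,0,0,0.127],[28,0,0,0,0,0,0.127]]}}

```text
time: 7.4
tool_pos: [494.6, 140.1, 307.7]
tcp_rot: [-179.7, -0.3, 103.7]
ft_force: [1.4, -0.5, -0.4]
finger_gap: 34.9
```

{"name": "servo_tool", "arguments": {"motion": [[28,0,0,0,0,0,0.127],[28,0,0,0,0,0,0.127],[28,0,0,0,0,0,0.127],[28,0,0,0,0,0,0]]}}

```text
time: 7.8
tool_pos: [493.8, 141.1, 305.2]
tcp_rot: [-179.5, -0.1, 80.9]
ft_force: [0.1, 0.9, -0.4]
finger_gap: 35.5
```

```bash
python3 - <<'E'
from h import *
s=sense();print(s["time"],s["tool_pos"],s["tcp_rot"],s["finger_gap"],rel(s,(498,141,225),(180,0,82.3)))
E
```

```text
7.8 [493.83365457 141.14898969 305.19232483] [-1.79504851e+02 -1.07942128e-01  8.09263338e+01] 35.536371504887285 (array([ 0.35884619,  4.83057003, 80.15439112]), array([-0.00861898, -0.00198744, -0.0239667 ]))
```

{"name": "servo_tool", "arguments": {"motion": [[28,0,4,40,-0.0086,0,-0.024],[28,0,0,38,0,0,0],[28,0,0,0,0,0,0]]}}

```text
time: 8.1
tool_pos: [498.4, 140.8, 225.9]
tcp_rot: [179.8, -0.2, 83.0]
ft_force: [-0.3, 0.3, -1.9]
finger_gap: 35.1
```

```bash
python3 - <<'E'
from h import *
s=sense();print(s["time"],s["tool_pos"],s["tcp_rot"],s["finger_gap"])
np.savez("w5.npz",p=s["tool_pos"],r=s["tcp_rot"])
cv2.imwrite("pics/w5.png",cv2.resize(snapshot("wrist"),(784,588)))
E
```

```text
8.1 [498.42933169 140.81155654 225.94544801] [ 1.79801094e+02 -1.65274455e-01  8.30149893e+01] 35.05080848328236
```

View pics/w5.png

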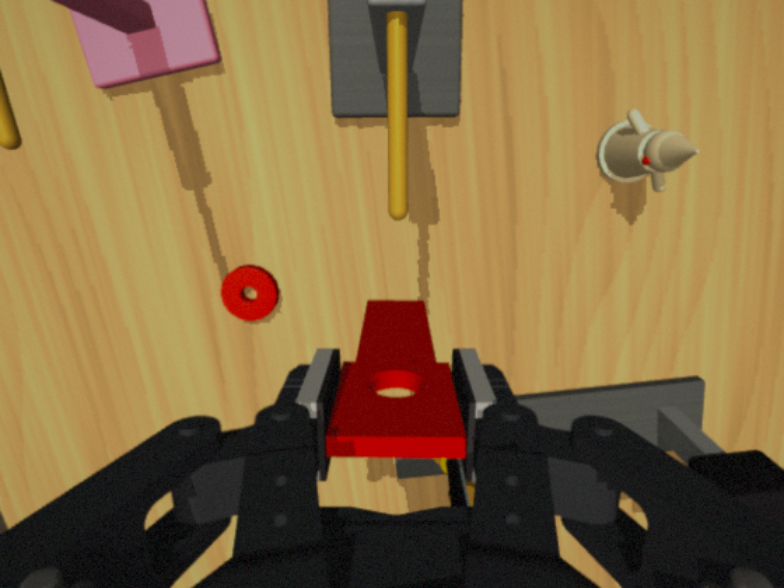

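The peg runs from (397,14) to its tip end at (398,214), almost in line with the hole at (396,385). The blade hangs straight in the jaws.

```bash
python3 - <<'E'
from h import *
np.set_printoptions(precision=2,suppress=True)
z=np.load("w5.npz");s=dict(tool_pos=z["p"],tcp_rot=z["r"]);c=cam("wrist",s)
im=cv2.imread("pics/w5.png");h=cv2.cvtColor(im,cv2.COLOR_BGR2HSV)
for y in (30,100,170,205):
    r=h[y,370:430].astype(int);x=np.where((r[:,0]>12)&(r[:,0]<28)&(r[:,1]>185))[0]+370;print(y,x.min(),x.max(),len(x))
t=atz(c,np.array((398,214))/1.4,167.5);r=atz(c,np.array((397,14))/1.4,160)
print(t,r,np.linalg.norm(t-r),np.degrees(np.arctan2(*(t-r)[[1,0]])))
R=Ro.from_euler("xyz",z["r"],degrees=True)
print("tip in tool",R.inv().apply(t-z["p"]),"root",R.inv().apply(r-z["p"]))
# blade: predicted hole (tool frame 0,0,-5.8)
hol=z["p"]+R.apply([0,0,-5.8]);print("hole",hol,proj(c,hol)*1.4, proj(c,z["p"]+R.apply([0,18,-35.8]))*1.4,proj(c,z["p"]+R.apply([0,-18,-35.8]))*1.4)
E
```

```text
30 387 406 20
100 388 406 19
170 389 406 18
205 389 406 18
[505.01 185.56 167.5 ] [513.88 261.61 160.  ] 76.9268944655847 -96.64841813287163
tip in tool [45.05  0.89 58.58] root [121.59   0.41  66.3 ]
hole [498.41 140.8  231.75] [[395.84 385.  ]] [[467.52 439.83]] [[324.24 439.76]]
```

{"name": "servo_tool", "arguments": {"motion": [[28,0,0.7,32,0,0,-0.005],[28,0,0,31,0,0,0],[28,0,0,0,0,0,0]]}}

```text
time: 8.45
tool_pos: [504.7, 141.7, 172.3]
tcp_rot: [179.1, -0.4, 83.6]
ft_force: [-0.5, -0.6, -0.2]
finger_gap: 35.0
```

```bash
cat > pg.py <<'E'
from h import *
np.set_printoptions(precision=2,suppress=True)
s=sense();R=Ro.from_euler("xyz",s["tcp_rot"],degrees=True)
print(s["time"],s["tool_pos"],s["tcp_rot"],s["finger_gap"],s["ft_force"])
t=np.array([505.01,185.56,167.5]);r=np.array([513.88,261.61,160])
f=lambda p:R.inv().apply(p-s["tool_pos"])-[0,0,-5.8]
print("tip from hole",f(t),"root from hole",f(r))
E
python3 pg.py
```

```text
8.45 [504.72 141.71 172.3 ] [179.1   -0.37  83.62] 34.968355732111476 [-0.49 -0.62 -0.23]
tip from hole [43.58 -4.66 10.81] root from hole [120.09  -4.42  18.8 ]
```

```bash
cat >> pg.py <<'E'
print("rot fix",rel(s,s["tool_pos"],(180,0,83.35))[1])
E
python3 pg.py|tail -1
```

```text
rot fix [ 0.02 -0.01  0.  ]
```

{"name": "servo_tool", "arguments": {"motion": [[28,0,-2.5,5,0.016,-0.006,0.005],[28,0,-2.5,5,0,0,0],[28,0,0,0,0,0,0]]}}

```text
time: 8.75
tool_pos: [502.8, 142.9, 168.8]
tcp_rot: [179.7, -0.1, 83.4]
ft_force: [-0.3, 0.1, -0.6]
finger_gap: 35.1
```

```bash
python3 pg.py
```

```text
8.75 [502.84 142.95 168.8 ] [179.67  -0.13  83.42] 35.057175923406014 [-0.29  0.11 -0.63]
tip from hole [42.58 -2.74  7.18] root from hole [119.13  -2.68  14.85]
rot fix [ 0.01 -0.    0.  ]
```

{"name": "servo_tool", "arguments": {"motion": [[28,0,-2.7,7,0.006,0,0],[28,0,0,0,0,0,0],[28,0,0,0,0,0,0]]}}

```text
time: 9.05
tool_pos: [501.6, 143.7, 164.3]
tcp_rot: [179.8, -0.2, 83.5]
ft_force: [0.7, -0.6, -0.3]
finger_gap: 35.2
```

```bash
python3 pg.py
```

```text
9.05 [501.62 143.69 164.29] [179.79  -0.2   83.45] 35.17448988106498 [ 0.74 -0.63 -0.31]
tip from hole [41.99 -1.39  2.73] root from hole [118.53  -1.28  10.5 ]
rot fix [ 0. -0.  0.]
```

{"name": "servo_tool", "arguments": {"motion": [[28,10,-1.5,3,0,0,0],[28,10,0,0,0,0,0],[28,10,0,0,0,0,0],[28,0,0,0,0,0,0]]}}

```text
time: 9.45
tool_pos: [503.8, 176.6, 161.5]
tcp_rot: [179.8, -0.2, 83.4]
ft_force: [0.1, -0.6, -0.1]
finger_gap: 35.0
```

```bash
python3 pg.py
```

```text
9.45 [503.78 176.65 161.48] [179.77  -0.24  83.43] 35.02693576632438 [ 0.14 -0.64 -0.12]
tip from hole [ 9.02  0.23 -0.18] root from hole [85.56  0.31  7.64]
rot fix [ 0. -0.  0.]
```

{"name": "servo_tool", "arguments": {"motion": [[28,8,0,0.3,0,0,0],[28,8,0,0.8,0,0,0],[28,8,0,0.8,0,0,0],[28,0,0,0,0,0,0]]}}

```text
time: 9.85
tool_pos: [506.7, 203.3, 159.4]
tcp_rot: [179.8, -0.2, 83.5]
ft_force: [0.1, 0.1, 0.1]
finger_gap: 34.7
```

```bash
python3 pg.py
```

```text
9.85 [506.66 203.31 159.41] [179.78  -0.24  83.49] 34.69108486768187 [0.1  0.12 0.09]
tip from hole [-17.79   0.4   -2.36] root from hole [58.75  0.57  5.45]
rot fix [ 0. -0.  0.]
```

{"name": "servo_tool", "arguments": {"motion": [[28,8,0.3,0.5,0,0,0],[28,8,0,0.8,0,0,0],[28,8,0,0.8,0,0,0],[28,0,0,0,0,0,0]]}}

```text
time: 10.25
tool_pos: [510.0, 229.1, 157.1]
tcp_rot: [179.8, -0.2, 83.5]
ft_force: [-0.4, -0.3, -1.1]
finger_gap: 35.2
```

```bash
python3 pg.py; python3 - <<'E'
from h import *
w=snapshot("wrist")[120:360,130:430];s=snapshot("side")[170:370,200:340]
cv2.imwrite("pics/w6.png",np.hstack([cv2.resize(w,(450,360)),cv2.resize(s,(252,360))]))
E
```

```text
10.25 [509.96 229.14 157.11] [179.79  -0.23  83.48] 35.18082906085809 [-0.38 -0.33 -1.09]
tip from hole [-43.82   0.07  -4.76] root from hole [32.71  0.22  3.05]
rot fix [ 0. -0.  0.]
```

View pics/w6.png

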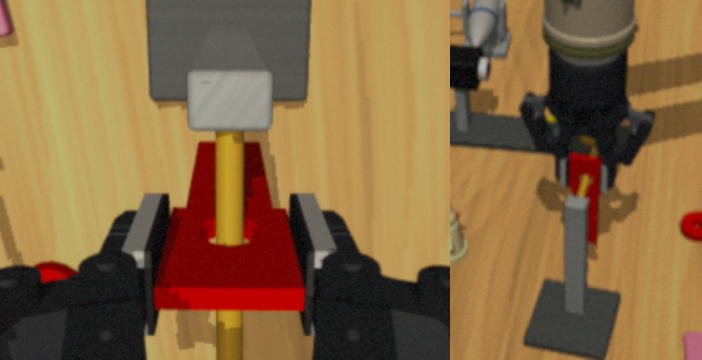

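The peg passes through the hole at (230,230) in the crop, with the blade about 33 mm from the root. I'm lowering it onto the peg.

{"name": "servo_tool", "arguments": {"motion": [[28,0,0,2,0,0,0],[28,0,0,2,0,0,0],[28,0,0,1,0,0,0],[28,0,0,0,0,0,0]], "force": 25}}

```text
time: 10.75
tool_pos: [510.5, 228.1, 153.8]
tcp_rot: [179.7, -0.3, 83.4]
ft_force: [-0.3, -0.9, 0.6]
finger_gap: 35.2
```

```bash
python3 pg.py
```

```text
10.75 [510.45 228.05 153.76] [179.71  -0.26  83.43] 35.19664860943161 [-0.27 -0.93  0.64]
tip from hole [-42.77  -0.47  -8.14] root from hole [33.76 -0.4  -0.29]
rot fix [ 0.01 -0.    0.  ]
```

{"name": "servo_tool", "arguments": {"motion": [[37,0,0,0,0,0,0],[38,0,0,0,0,0,0],[40,0,0,0,0,0,0],[45,0,0,0,0,0,0],[55,0,0,0,0,0,0],[70,0,0,0,0,0,0],[70,0,0,0,0,0,0]]}}

```text
time: 11.45
tool_pos: [510.5, 227.2, 153.1]
tcp_rot: [179.7, -0.2, 83.4]
ft_force: [-0.6, 1.1, -0.3]
finger_gap: 70.1
```

```bash
python3 pg.py; python3 - <<'E'
from h import *
w=snapshot("wrist")[120:360,130:430];s=snapshot("side")[170:370,200:340]
cv2.imwrite("pics/w7.png",np.hstack([cv2.resize(w,(450,360)),cv2.resize(s,(252,360))]))
E
```

```text
11.45 [510.49 227.18 153.15] [179.72  -0.23  83.37] 70.07834473311567 [-0.58  1.13 -0.31]
tip from hole [-41.91  -0.57  -8.73] root from hole [34.62 -0.57 -0.91]
rot fix [ 0. -0.  0.]
```

View pics/w7.png

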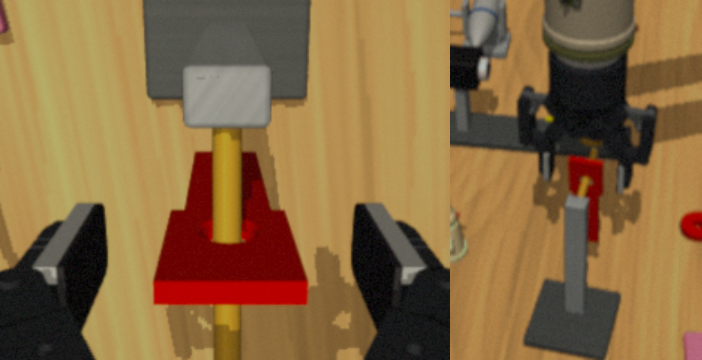

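The blade hangs level and free on the peg. I'm retreating straight up.

{"name": "servo_tool", "arguments": {"motion": [[70,0,0,-8,0,0,0],[70,0,0,-12,0,0,0],[70,0,0,-15,0,0,0],[70,0,0,-20,0,0,0],[70,0,0,-30,0,0,0],[70,0,0,-35,0,0,0],[70,0,0,-15,0,0,0],[70,0,0,0,0,0,0]]}}

```text
time: 12.35
tool_pos: [510.0, 226.9, 302.4]
tcp_rot: [179.4, -0.4, 83.4]
ft_force: [0.3, -0.2, 0.2]
finger_gap: 70.3
```

```bash
python3 - <<'E'
from h import *
np.set_printoptions(precision=2,suppress=True)
s=sense();print(s["time"],s["tool_pos"],s["tcp_rot"])
w=snapshot("wrist");s2=sense();c=cam("wrist",s)
np.savez("w8.npz",p=s["tool_pos"],r=s["tcp_rot"]);cv2.imwrite("w8.png",w)
# blade top edge corners via red mask, z ~190.. assume hung: top = hole+30
h=cv2.cvtColor(w,cv2.COLOR_BGR2HSV)
m=(((h[...,0]<6)|(h[...,0]>174))&(h[...,1]>200)&(h[...,2]>100)).astype(np.uint8)
n,l,st,ce=cv2.connectedComponentsWithStats(m);print([(st[i],ce[i]) for i in range(1,n) if st[i][4]>60])
W=w[60:360,100:460];S=snapshot("top")[190:250,150:330]
cv2.imwrite("pics/w8.png",np.vstack([cv2.resize(W,(540,450))]))
E
```

```text
12.35 [509.97 226.9  302.4 ] [179.42  -0.37  83.39]
[(array([259, 183,  46,  25, 569], dtype=int32), array([281.46, 199.74])), (array([181, 240,  31,  30, 459], dtype=int32), array([198.64, 252.19]))]
```

View pics/w8.png

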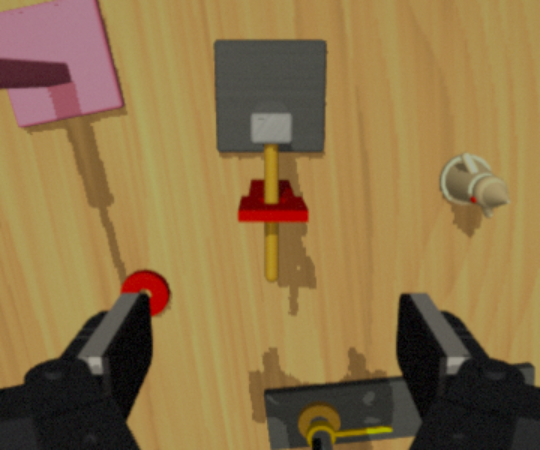

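The hung blade's top edge is at (273,214) in the crop, roughly mid-peg, square to the peg and clear of the gripper. Next I go above the mirror.

{"name": "servo_tool", "arguments": {"motion": [[70,-20,3,0,0,0,0],[70,-36,5,0,0,0,0],[70,-36,5,0,0,0,0],[70,-36,5,0,0,0,0],[70,-36,5,0,0,0,0],[70,-36,5,0,0,0,0],[70,-34,5,0,0,0,-0.115],[70,-15,2,0,0,0,0],[70,0,0,0,0,0,0]]}}

```text
time: 13.35
tool_pos: [510.3, -32.9, 282.8]
tcp_rot: [-179.1, -0.3, 90.4]
ft_force: [0.2, -0.7, -0.1]
finger_gap: 70.2
```

```bash
python3 - <<'E'
from h import *
np.set_printoptions(precision=2,suppress=True)
c=cam("wrist",dict(tool_pos=np.load("w8.npz")["p"],tcp_rot=np.load("w8.npz")["r"]))
print("blade top",atz(c,(282,202.7),190),"tip",atz(c,(270/1.5+100,279/1.5+60),167.5))
s=sense();print(s["time"],s["tool_pos"],s["tcp_rot"])
np.savez("w9.npz",p=s["tool_pos"],r=s["tcp_rot"])
cv2.imwrite("pics/w9.png",cv2.resize(snapshot("wrist"),(784,588)))
E
```

```text
blade top [510.89 228.3  190.  ] tip [504.27 184.5  167.5 ]
13.35 [510.29 -32.92 282.79] [-179.12   -0.25   90.44]
```

View pics/w9.png

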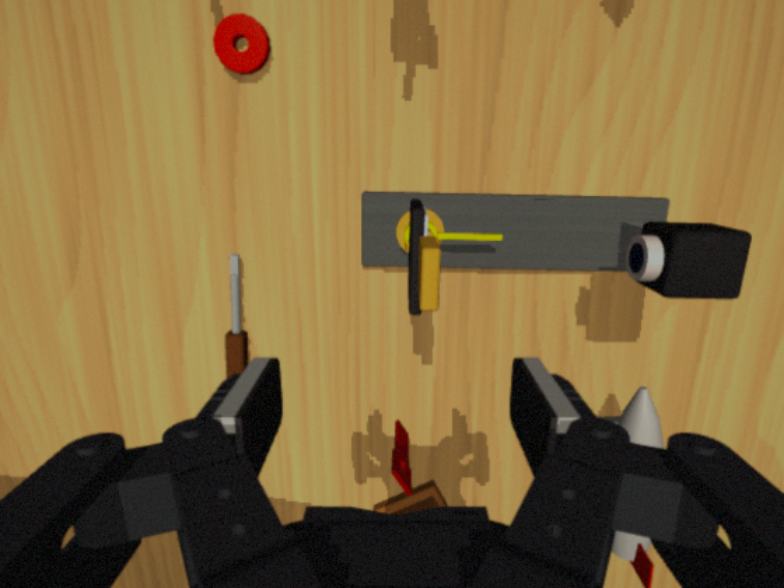

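The tab's top face is at (419..440, 238..310), the needle runs from (440,237) to (501,238), and the lens front is at about (636,257).

```bash
python3 - <<'E'
from h import *
np.set_printoptions(precision=2,suppress=True)
z=np.load("w9.npz");s=dict(tool_pos=z["p"],tcp_rot=z["r"]);c=cam("wrist",s)
A=lambda u,h:atz(c,np.array(u)/1.4,h)
im=cv2.imread("pics/w9.png");h=cv2.cvtColor(im,cv2.COLOR_BGR2HSV)
m=(h[...,0]>12)&(h[...,0]<28)&(h[...,1]>190)&(h[...,2]>120);m[:,:417]=0;m[:,445:]=0;m[:245]=0;m[330:]=0
q=np.argwhere(m)[:,::-1];print(q.min(0),q.max(0))
for y in(255,270,285,300):
    x=np.where(m[y])[0];print(y,x.min(),x.max())
for n,u,zz in[("tab c",(429.5,274),183),("tab UL",(419.5,238),183),("tab LL",(420,310),183),("tab LR",(439,310),183),("tab UR",(440,238),183),("needle tip",(502,238),36),("hub",(419,232),30),("lens",(635,257),110),("barUL",(363,192),12),("barUR",(669,200),12),("barLL",(363,268),12),("barLR",(632,273),12)]: print(n,A(u,zz))
E
```

```text
[420 247] [439 310]
255 422 439
270 422 439
285 421 438
300 420 437
tab c [526.16 -22.94 183.  ]
tab UL [520.64  -4.35 183.  ]
tab LL [521.7  -42.41 183.  ]
tab LR [531.66 -42.28 183.  ]
tab UR [530.95  -4.23 183.  ]
needle tip [592.42 -27.91  36.  ]
hub [525.56 -24.71  30.  ]
lens [665.82 -27.38 110.  ]
barUL [478.52   5.8   12.  ]
barUR [735.53   2.08  12.  ]
barLL [477.91 -59.6   12.  ]
barLR [712.85 -61.24  12.  ]
```

```bash
cat > mi.py <<'E'
from h import *
import sys
np.set_printoptions(precision=4,suppress=True)
s=sense();print(s["time"],s["tool_pos"],s["tcp_rot"],s["finger_gap"],s["ft_force"],s["wrist_torque"]);print(rel(s,(526,-26.8,float(sys.argv[1])),(180,0,float(sys.argv[2]))))
E
python3 mi.py 200 89.4
```

```text
13.4 [510.105  -32.0339 282.5984] [-179.0903   -0.2757   90.4798] 70.07008046427002 [ 0.4791 -0.2394  1.0928] [-0.0405 -0.0346 -0.0003]
(array([ 4.703 , 17.248 , 82.3585]), array([-0.0159, -0.0047,  0.0189]))
```

{"name": "servo_tool", "arguments": {"motion": [[70,5,17,20,-0.0159,-0.0047,0.019],[70,0,0,25,0,0,0],[70,0,0,25,0,0,0],[70,0,0,10,0,0,0],[70,0,0,0,0,0,0]]}}

```text
time: 13.9
tool_pos: [525.7, -21.7, 197.2]
tcp_rot: [-179.8, -0.1, 89.4]
ft_force: [-0.6, -0.1, -0.1]
finger_gap: 70.2
```

```bash
python3 mi.py 150 89.4
```

```text
13.9 [525.6666 -21.6672 197.1712] [-179.8183   -0.1259   89.4401] 70.24975964393396 [-0.5505 -0.0669 -0.1475] [-0.0334  0.035   0.0336]
(array([-5.2329,  0.5331, 47.1584]), array([-0.0032, -0.0022,  0.0007]))
```

{"name": "servo_tool", "arguments": {"motion": [[70,-5,0.5,10,-0.003,-0.002,0],[70,0,0,12,0,0,0],[70,0,0,12,0,0,0],[70,0,0,10,0,0,0],[70,0,0,0,0,0,0]]}}

```text
time: 14.4
tool_pos: [527.4, -26.3, 152.3]
tcp_rot: [179.8, 0.0, 89.5]
ft_force: [-0.1, 0.9, -0.0]
finger_gap: 70.1
```

```bash
python3 mi.py 150 89.4
```

```text
14.4 [527.4428 -26.3298 152.2858] [179.791    0.0166  89.489 ] 70.06129896636882 [-0.0894  0.8597 -0.0364] [ 0.0066 -0.0109 -0.0391]
(array([-0.4823, -1.4469,  2.2807]), array([0.0036, 0.0003, 0.0016]))
```

{"name": "servo_tool", "arguments": {"motion": [[50,0,-1.4,2,0,0,0],[25,0,0,0,0,0,0],[15,0,0,0,0,0,0],[5,0,0,0,0,0,0],[5,0,0,0,0,0,0],[5,0,0,0,0,0,0],[5,0,0,0,0,0,0],[5,0,0,0,0,0,0]], "force": 50}}

```text
time: 15.2
tool_pos: [526.5, -26.6, 151.2]
tcp_rot: [179.7, 0.0, 89.5]
ft_force: [-0.6, -0.9, -1.0]
finger_gap: 9.2
```

```bash
python3 mi.py 150 136.6
```

```text
15.2 [526.4551 -26.5696 151.2441] [179.7259   0.0273  89.4623] 9.247045716519809 [-0.6279 -0.9092 -1.0381] [ 0.021   0.2311 -0.0517]
(array([-0.2341, -0.4589,  1.242 ]), array([ 0.0043,  0.0024, -0.8227]))
```

{"name": "servo_tool", "arguments": {"motion": [[5,0,0,0,0,0,-0.06],[5,0,0,0,0,0,-0.08],[5,0,0,0,0,0,-0.08],[5,0,0,0,0,0,-0.08],[5,0,0,0,0,0,-0.08],[5,0,0,0,0,0,0]], "force": 70}}

```text
time: 15.8
tool_pos: [526.1, -26.6, 151.3]
tcp_rot: [179.8, 0.1, 112.0]
ft_force: [-0.4, -0.1, -1.4]
finger_gap: 8.9
```

```bash
python3 mi.py 151 136.6
```

```text
15.8 [526.128  -26.5998 151.3028] [179.7998   0.1091 112.0358] 8.893229421060878 [-0.401  -0.0808 -1.3979] [ 0.0428  0.1155 -0.1339]
(array([-0.137 , -0.1948,  0.3024]), array([ 0.003 ,  0.0026, -0.4287]))
```

{"name": "servo_tool", "arguments": {"motion": [[5,0,0,0,0,0,-0.08],[5,0,0,0,0,0,-0.08],[5,0,0,0,0,0,-0.08],[5,0,0,0,0,0,-0.08],[5,0,0,0,0,0,-0.06],[5,0,0,0,0,0,0]]}}

```text
time: 16.4
tool_pos: [525.8, -26.8, 151.3]
tcp_rot: [179.9, 0.2, 133.7]
ft_force: [-0.5, -0.2, -0.9]
finger_gap: 8.9
```

```bash
python3 mi.py 151 136.6
```

```text
16.4 [525.8495 -26.7749 151.2956] [179.8814   0.1505 133.7239] 8.857607418465227 [-0.5303 -0.1662 -0.8838] [ 0.129   0.1741 -0.0861]
(array([-0.1214,  0.0908,  0.2961]), array([ 0.002 ,  0.0027, -0.0502]))
```

{"name": "servo_tool", "arguments": {"motion": [[5,0,0,0,0,0,-0.05],[5,0,0,0,0,0,0],[5,0,0,0,0,0,0]]}}

```text
time: 16.7
tool_pos: [525.8, -26.8, 151.3]
tcp_rot: [179.9, 0.2, 136.1]
ft_force: [-0.4, 0.8, -1.1]
finger_gap: 9.2
```

```bash
python3 mi.py 151 136.6; python3 - <<'E'
from h import *
s=sense();np.savez("wa.npz",p=s["tool_pos"],r=s["tcp_rot"])
w=snapshot("wrist");t=snapshot("top");d=snapshot("side")
cv2.imwrite("wa.png",w);cv2.imwrite("ta.png",t);cv2.imwrite("da.png",d)
a=cv2.resize(w,(400,300));b=cv2.resize(t[150:270,150:350],(400,240));e=cv2.resize(d[170:370,180:380],(400,400),interpolation=cv2.INTER_CUBIC)
o=np.zeros((560,800,3),np.uint8);o[:300,:400]=a;o[300:540,:400]=b;o[:400,400:]=e
cv2.imwrite("pics/fin.png",o)
E
```

```text
16.7 [525.8496 -26.7777 151.3239] [179.8859   0.1514 136.0525] 9.191350641566506 [-0.4149  0.7776 -1.1287] [ 0.0337  0.213  -0.0462]
(array([-0.1229,  0.0877,  0.3244]), array([ 0.002 ,  0.0027, -0.0096]))
```

View pics/fin.png

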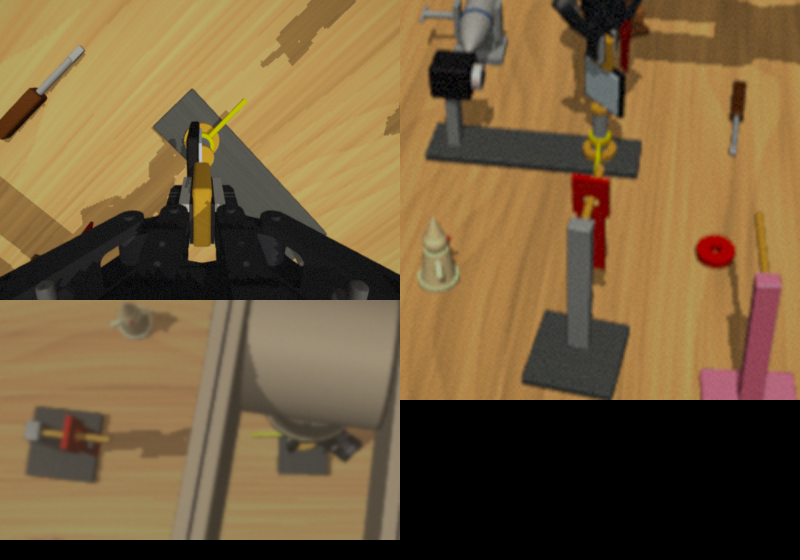

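The needle runs from about (217,128) to its tip at (244,100) in the wrist inset and points at the peg stand. The blade still hangs there. I'll measure the needle's bearing.

```bash
python3 - <<'E'
from h import *
np.set_printoptions(precision=2,suppress=True)
def needle(c,im,box):
    h=cv2.cvtColor(im,cv2.COLOR_BGR2HSV);m=(h[...,0]>27)&(h[...,0]<34)&(h[...,1]>170)&(h[...,2]>120)
    x0,x1,y0,y1=box;k=np.zeros_like(m);k[y0:y1,x0:x1]=1;m&=k
    P=np.array([atz(c,p[::-1],36) for p in np.argwhere(m)])[:,:2]
    vx,vy,x,y=cv2.fitLine(P.astype(np.float32),cv2.DIST_HUBER,0,.01,.01).ravel()
    d=P-[526,-26.8];f=P[np.argmax(np.linalg.norm(d,axis=1))]
    print(len(P),"line dir",np.degrees(np.arctan2(vy,vx))%180,"thru",x,y,"far",f,np.degrees(np.arctan2(*(f-[526,-26.8])[::-1])))
for z,i,box in(("w9","pics/w9.png",(318,375,160,178)),("wa","wa.png",(306,350,130,182))):
    q=np.load(z+".npz");c=cam("wrist",dict(tool_pos=q["p"],tcp_rot=q["r"]));im=cv2.imread(i)
    if im.shape[1]==784: im=cv2.resize(im,(560,420),interpolation=cv2.INTER_AREA)
    needle(c,im,box)
needle(cam("top"),cv2.imread("ta.png"),(270,292,210,222))
# blade in top & side: top edge
c=cam("top");im=cv2.imread("ta.png");h=cv2.cvtColor(im,cv2.COLOR_BGR2HSV)
m=((h[...,0]<8)|(h[...,0]>172))&(h[...,1]>150);m[:, :170]=0;m[:,210:]=0;m[:195]=0;m[240:]=0
q=np.argwhere(m);print(q.min(0),q.max(0),q.mean(0));print(atz(c,q.mean(0)[::-1],185))
E
```

```text
192 line dir 178.66118 thru 570.0355 -26.847456 far [592.73 -28.24] -1.2361173539852834
327 line dir 92.59055 thru 524.75604 19.322714 far [525.15  39.2 ] 90.73652188176474Traceback (most recent call last):
  File "<stdin>", line 14, in <module>
  File "<stdin>", line 6, in needle
IndexError: too many indices for array: array is 1-dimensional, but 2 were indexed
```

{"name": "servo_tool", "arguments": {"motion": [[5,0,0,0,0,0,-0.012],[5,0,0,0,0,0,0],[5,0,0,0,0,0,0]]}}

```text
time: 17.15
tool_pos: [525.8, -26.8, 151.3]
tcp_rot: [179.9, 0.2, 136.8]
ft_force: [-0.2, -0.3, -1.5]
finger_gap: 9.2
```

```bash
python3 mi.py 151 136.6; python3 - <<'E'
from h import *
s=sense();im=snapshot("wrist");c=cam("wrist",s)
h=cv2.cvtColor(im,cv2.COLOR_BGR2HSV);m=(h[...,0]>27)&(h[...,0]<34)&(h[...,1]>170)&(h[...,2]>120)
k=np.zeros_like(m);k[130:182,306:350]=1;P=np.array([atz(c,p[::-1],36) for p in np.argwhere(m&k)])[:,:2]
vx,vy,x,y=cv2.fitLine(P.astype(np.float32),cv2.DIST_HUBER,0,.01,.01).ravel()
if vy<0:vx,vy=-vx,-vy
print(np.degrees(np.arctan2(vy,vx)),"line x at dot y=222:",x+vx/vy*(222-y),"dot x 509.7")
E
```

```text
17.15 [525.8206 -26.8012 151.2886] [179.8918   0.1523 136.7994] 9.210877979531281 [-0.1844 -0.2607 -1.4886] [ 0.0815  0.1431 -0.1097]
(array([-0.1292,  0.1231,  0.2891]), array([0.0019, 0.0027, 0.0035]))
94.17741 line x at dot y=222: 508.66183 dot x 509.7
```

The needle's line passes within about 1 mm of the dot's estimated position, so I'm handing in while still holding the mirror.

```bash
python3 -c "
from bench import *
print(hand_in())"
```

```text
the job is handed in; nothing more can be done
None
```

The red blade hangs by its hole on the brass peg, about 33 mm from the post, with the dot facing the free end. I let go of it there. The gripper then turned the mirror by its tab and was still holding it (70 N grip) when I handed in at about 17 s.

**Grip:** My first grip on the blade was off: about 10 mm out of plane and 18 mm too high. I opened, corrected the position and gripped again before lifting the blade from the rack.

**Mirror angle:** The gripper turned 47.3°. In the last wrist picture the sight needle pointed along 94.2°. The dot is at about 93.9°, so the needle's line passes about 1 mm from it. I worked out the dot's position from the peg and the blade's top edge; I never saw the dot itself, because it faced away from the wrist camera.

**Scene:** The blade was hanging in the last picture I viewed, just before the final 0.7° of mirror turn. The clown, burnisher, spare hub and pink stand looked untouched in the pictures, but I did not measure their positions. The force readings I saw stayed below about 2 N.

**Failed check:** I tried to confirm the needle's direction from the top camera. That failed because the script found no needle pixels there, so the angle rests on the wrist camera alone.

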